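Isolate the lamp stand and hold up a spectrometer lamp level

TASK

The lamp stand is live: first turn the red isolator handle all the way from on to off, and only then draw the red-banded lamp out of its slanted socket. Turn it until it lies level and finish while holding it in the gripper, still and level, with the whole lamp more than 20 cm above the bench, so that its window can be inspected. Leave the other two lamps, the wash bottle and the beaker where they are.

Things in the scene. Friction and masses are not known exactly. Their poses are not given: they have to be found in the camera images.
- isolator: Fixed grey switch box, 100 x 100 x 50 mm high, with a yellow disc and the red handle on top. Origin: centre of its underside; z up; its x axis points to the white OFF dot on its top; the green ON dot lies 74 degrees counter-clockwise from that, seen from above.
- handle_grip (a point): Centre of the red handle's upright grip bar, on the turning axis, 82 mm above the bench. The bar is 64 mm long, 14 mm wide (grip it across this) and stands 62 to 94 mm above the bench; a white line on top marks its pointer end. x axis: along the bar to the pointer end, turning with the handle; z up.
- handle (a joint): Red handle's angle about the vertical (rad), counter-clockwise from above: 0 = OFF (bar along the box's x axis), 1.3 = ON (the start); end stops at both. It is stiff (0.06 N m of friction) and stays where it is left, so bring it right to the OFF stop.
- stand: Fixed white stand, x 0 to 150 mm, y +-150 mm, top 99 mm; origin on the bench, z up. Its grey slanted block has three square sockets (39 mm wide, 58 mm deep, at y = -95, 0, 95 mm), leaning 40 degrees from vertical to the stand's -x, roughly to the robot. Socket floors: x 77, z 35 mm; mouths: x 40, z 79 mm; the block's top edge is at x 63, z 99 mm.
- lamp_red: The lamp to take: loose rod 150 mm long, 80 to 170 g, in any of the sockets, 1.5 mm play each side. Black base 36 mm across for 45 mm, then glass 32 mm across, free beyond 65 mm from the base end; red bands at 66-88 and 136-148 mm. Origin: centre of the base end; z along the lamp to its window; y level, along the stand's y. Mass centre 55 mm up. Draw it out along z.
- lamp_red_window (a point): Centre of the flat window end of the red-banded lamp, 150 mm from the base end.
- lamp_blue: Bystander lamp of the same shape with blue bands, in another socket (not to be moved).
- lamp_yellow: Bystander lamp of the same shape with yellow bands, in another socket (not to be moved).
- wash_bottle: Bystander: clear bottle with a blue cap, 66 mm in diameter, 160 mm high, standing; origin at the centre of its underside.
- beaker: Bystander: white cup, 64 mm in diameter, 70 mm high, standing; origin at the centre of its underside.
Mind the look-alikes: they are no part of the job. Of the things that look like the isolator, the largest one is meant.

How it is judged:
By the outcome, as a careful person would: the job done as asked, in the order asked, and still so for the second after the job is handed in, while the arm keeps its last pose, push and grip.
It also fails if it takes over 51 s, if anything falls off the work surface, if the arm or the gripper's body presses on something with over 40 N, if the wrist force passes 120 N, or if a joint passes its speed limit or range.

ROBOT

A 6-joint arm with a two-finger parallel gripper is mounted at the origin on the work surface. World frame = base frame: x ahead of the robot, y to its left, z up, the work surface at z = 0. Lengths are in mm, angles in rad, forces in N, time in s.
With the tool pointing down it reaches from about 275 to 1000 mm from the base axis. Payload 8.4 kg.
Tool frame: the origin (TCP) lies midway between the tips of the shut fingers; the grasp point (between the pads) lies 19 mm behind it; z points along the fingers, y is the direction in which the jaws open and shut (so a half turn about z gives the same grasp; the last joint's range is limited). The gripper opens to 85 mm and grips with 20 to 120 N. Pads are 22 mm wide; open, the fingers measure 114 mm over their backs; the gripper's body (76 mm by 85 mm) begins 54 mm behind the grasp point. The pads swing forward as they close: fully open they stand 13 mm farther back than shut.
Start: joints at [1.277, 0.353, 1.633, -0, 1.155, -0.002], TCP at [179.796, 598.582, 206.181] pointing down, gripper open.
Joint ranges: [-2.63, 2.63], [-0.92, 2.1], [0.06, 2.66], [-1.3, 4.44], [0, 2.69], [-3.02, 3.02]. Speed limits (rad/s): [2.22, 2.22, 2.79, 3.14, 3.14, 3.14].

INTERFACE

Orientations are given as [roll, pitch, yaw] about the fixed x, y, z axes, in that order (R = Rz(yaw) Ry(pitch) Rx(roll)).
In Python, from rig import * gives the robot as it stands.
- The arm moves only by the tool play_rows, never from a script. Its argument "moves" is a list of rows, each a list of 3 entries, a list of its own where there are three numbers: the shift along the tool's x, y, z in m, then the turn, a rotation vector about the tool's x, y, z in rad, then the opening in per cent of the stroke, from 0 (shut) to 100 (fully open). In form: [[[x, y, z], [rx, ry, rz], fingers], ...]. A call has 1 to 20 rows; each row shifts and turns the commanded pose from where the row before left it, along the tool's axes as they then stand; what a row does not reach is not made up. A row lasts 1/10 s, in which the tool goes at most 50 mm and 8.59 degrees, less where a joint would pass 70% of its speed; a pose out of reach is approached as far as the arm can. A call is refused whole if a number of a shift passes 0.05 or a number of a turn 0.15, either way. A call with a gripper value outside its range is refused whole. The fingers move at their own pace and stop on an object; "squeeze" is the grip in N (left out, the last holds). Time passes only in rows, so rows that do not move let the fingers close. It gives the time, the measured TCP pose, the force and the opening at its end, in the units of the state.
- sense(): the state, without advancing time (a new reading comes with each control period).
- grab_frame(name): name is "side" or "top"; returns a dict with "pixels" (384x512x3 uint8, red, green, blue), "intrinsics" (3x3 intrinsics, pixels), "distortion" ([k1, k2, p1, p2, k3] as OpenCV has them; the pictures are not rectified), "R" (3x3) and "t" (3): a world point X has camera coordinates R X + t. Camera axes: x right, y down, z forward; pixel columns grow to the right and rows downward; lengths in mm; the calibration is good to about 2 mm. A picture is of the moment at which its call begins. There is no depth.
- sign_off(): hands the job in, once; it reports no verdict.
The state is a dict: "clock": time; "qpos": joint angles; "qvel": joint speeds; "joint_efforts": joint torques, N m; "eef_pos": TCP position; "tcp_rot": TCP orientation; "contact_force": force on the tool from outside, world axes, zero at the start; "wrist_torque": the same for the moment, N m; "opening": opening from 0.0 (shut) to 1.0 (fully open).
Only numpy, scipy, OpenCV 4.12 (cv2) and the standard library are available. Lean on these libraries where they do the work, as an engineer would, in place of code of your own. Each camera call takes 0.05 s, during which the arm holds its last target. There are 200 camera calls.

## Working session

There is one attempt and no reset: what is moved stays moved. The work goes in short steps, Python scripts to look and compute and a tool call to move; the robot and the scene stay as the last step left them, time stands still between calls to the robot, and variables do not carry over. Pictures are saved under pics/ and viewed, about 8 in all and at most 12, crops included, and the job is handed in when it is done.

Besides the shell and the picture viewer there is one more tool, called after "Call:" as name([rows], argument=value, ...), one row to a line, values as JSON. play_rows: Moves the arm, as the interface text tells. Its arguments: {"type":"object","properties":{"moves":{"type":"array"},"squeeze":{"type":"number"}},"required":["moves"]}

```bash
mkdir -p pics; ls
python3 - <<'E'
from rig import *
import cv2,numpy as np
for n in("top","side"):
    f=grab_frame(n); cv2.imwrite(f"pics/{n}0.png",f["pixels"][:,:,::-1]); np.savez(f"pics/{n}0.npz",**f)
    print(n,np.round(f["intrinsics"],1).tolist(),np.round(f["distortion"],4),np.round(-f["R"].T@f["t"]),np.round(f["R"],3).tolist())
a=cv2.imread("pics/top0.png");b=cv2.imread("pics/side0.png")
cv2.imwrite("pics/top0b.png",cv2.resize(a,(800,600),interpolation=cv2.INTER_CUBIC));cv2.imwrite("pics/side0b.png",cv2.resize(b,(800,600),interpolation=cv2.INTER_CUBIC))
print(sense())
E
```

```text
pics
top [[437.7, 0.0, 256.5], [0.0, 437.7, 196.5], [0.0, 0.0, 1.0]] [0.0099 0.     0.     0.     0.    ] [ 400.   80. 1565.] [[-0.025, -1.0, 0.008], [-0.988, 0.024, -0.152], [0.152, -0.011, -0.988]]
side [[461.3, 0.0, 250.3], [0.0, 461.3, 193.0], [0.0, 0.0, 1.0]] [-0.0966  0.      0.      0.      0.    ] [ 367. -975.  762.] [[0.972, -0.236, 0.006], [-0.118, -0.509, -0.853], [0.204, 0.828, -0.522]]
{'clock': 0.1, 'qpos': array([ 1.27660437e+00,  3.53573440e-01,  1.63408403e+00,  1.20084681e-05,
        1.15519243e+00, -2.39951842e-03]), 'qvel': array([-0.00094102, -0.00289196, -0.00146406,  0.00114565,  0.0002438 ,
       -0.00012263]), 'joint_efforts': array([ 1.42669345e-03, -6.06363773e+01, -3.42817032e+01,  1.84540231e-04,
        4.02670907e-03,  3.19374624e-05]), 'eef_pos': array([179.65275379, 598.13205404, 205.52979349]), 'tcp_rot': array([-3.14033544e+00, -1.39968672e-05,  2.84979535e+00]), 'contact_force': array([ 0.21559798, -0.0418843 ,  1.65418518]), 'wrist_torque': array([ 0.02192697, -0.00569203,  0.00577873]), 'opening': 0.9984776346283741}
```

View pics/top0b.png

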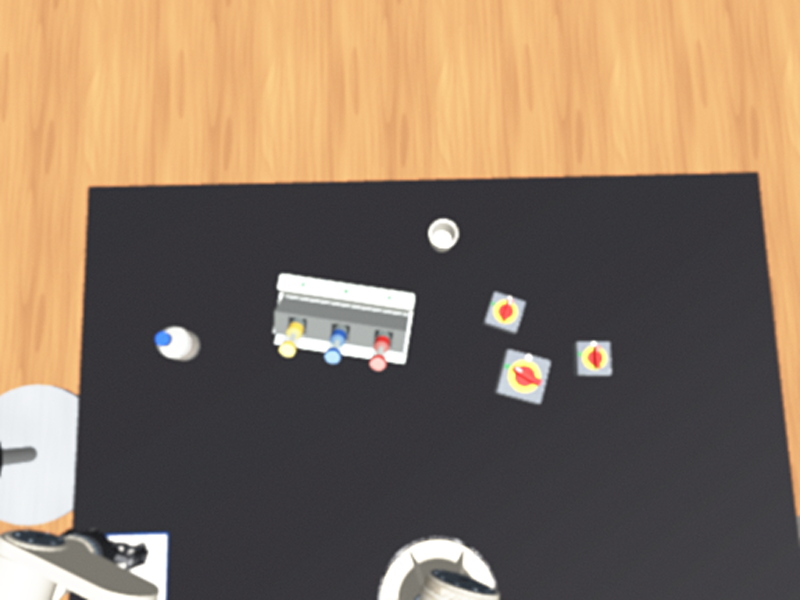

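View pics/side0b.png

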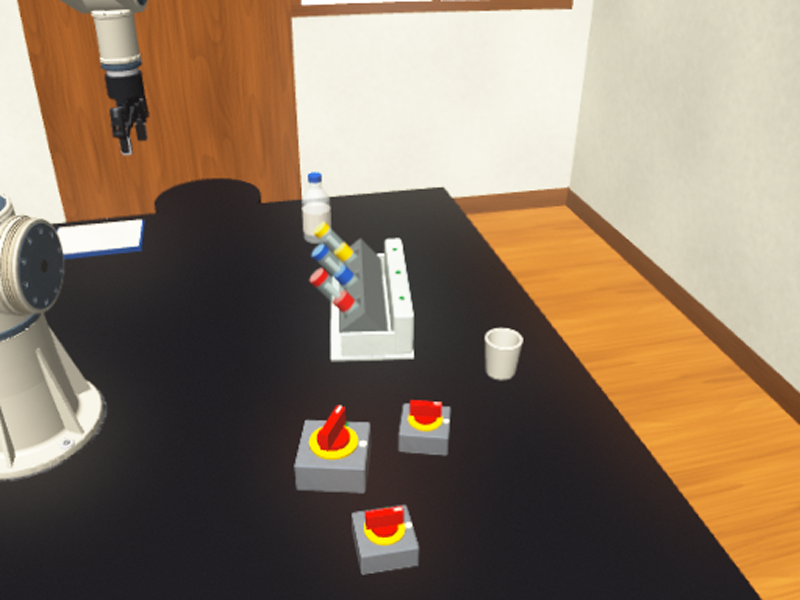

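The big isolator is at about (524,376) in the enlarged top picture. The red lamp is in the right-hand (−y) socket, with its window at about (378,364). Next I measure with masks and view enlarged crops.

```bash
cat > h.py <<'E'
import cv2,numpy as np
def ray(f,uv):
    p=cv2.undistortPoints(np.array([[uv]],float),f["intrinsics"],f["distortion"])[0,0]
    d=f["R"].T@np.array([p[0],p[1],1.]); return -f["R"].T@f["t"],d/np.linalg.norm(d)
def onz(f,uv,z):
    c,d=ray(f,uv); return c+d*(z-c[2])/d[2]
def tri(fs,uvs):
    A=np.zeros((3,3));b=np.zeros(3);L=[]
    for f,uv in zip(fs,uvs):
        c,d=ray(f,uv);P=np.eye(3)-np.outer(d,d);A+=P;b+=P@c;L.append((c,d))
    X=np.linalg.solve(A,b); return X,[np.linalg.norm((np.eye(3)-np.outer(d,d))@(X-c)) for c,d in L]
def proj(f,X):
    r,_=cv2.Rodrigues(f["R"]); return cv2.projectPoints(np.array(X,float).reshape(-1,3),r,f["t"],f["intrinsics"],f["distortion"])[0][:,0]
def blobs(im,lo,hi,roi,amin=4):
    h=cv2.cvtColor(im,cv2.COLOR_RGB2HSV); m=cv2.inRange(h,lo,hi)
    if lo[0]==0 and hi[0]<=12: m|=cv2.inRange(h,(170,lo[1],lo[2]),(180,255,255))
    k=np.zeros_like(m);x0,y0,x1,y1=roi;k[y0:y1,x0:x1]=m[y0:y1,x0:x1]
    n,l,s,c=cv2.connectedComponentsWithStats(k)
    return [(c[i].round(2).tolist(),int(s[i,4]),s[i,:4].tolist(),l==i) for i in range(1,n) if s[i,4]>=amin]
E
python3 - <<'E'
from h import *
T=dict(np.load("pics/top0.npz"));S=dict(np.load("pics/side0.npz"))
rois={"top":(T,(170,165,360,265)),"side":(S,(180,130,300,370))}
for n,(f,r) in rois.items():
  for c,lo,hi in(("red",(0,110,90),(8,255,255)),("yel",(22,110,90),(35,255,255)),("blu",(100,110,70),(125,255,255)),("wht",(0,0,215),(180,40,255))):
    for b in blobs(f["pixels"],lo,hi,r): print(n,c,b[:3])
t=cv2.imread("pics/top0.png");s=cv2.imread("pics/side0.png")
R=lambda i,w,h:cv2.resize(i,(w,h),interpolation=cv2.INTER_CUBIC)
o=np.zeros((600,800,3),np.uint8)
o[:300,:400]=R(t[168:243,170:270],400,300); o[:300,400:]=R(t[215:265,305:372],400,300)
o[300:,:400]=R(s[135:237,185:321],400,300);o[300:,400:]=R(s[250:325,180:280],400,300)
cv2.imwrite("pics/c0.png",o)
E
```

```text
top red ([323.31, 198.87], 54, [320, 195, 8, 9])
top red ([244.23, 217.49], 39, [240, 215, 9, 7])
top red ([242.18, 227.91], 11, [239, 227, 7, 3])
top red ([336.35, 240.67], 116, [329, 235, 17, 12])
top yel ([322.56, 199.91], 34, [318, 193, 11, 13])
top yel ([189.41, 208.78], 37, [185, 206, 9, 8])
top yel ([184.71, 219.29], 7, [182, 219, 6, 2])
top yel ([332.11, 242.18], 28, [327, 233, 16, 15])
top yel ([338.45, 235.95], 20, [332, 233, 13, 9])
top blu ([216.82, 213.24], 38, [212, 211, 10, 6])
top blu ([213.0, 223.67], 12, [210, 223, 7, 3])
top wht ([226.83, 192.34], 1185, [178, 175, 88, 58])
top wht ([212.63, 193.44], 113, [183, 189, 61, 10])
top wht ([321.46, 190.76], 41, [316, 188, 13, 7])
top wht ([323.24, 203.0], 111, [312, 193, 23, 18])
top wht ([208.78, 221.0], 412, [176, 213, 66, 17])
top wht ([183.37, 223.58], 38, [180, 221, 8, 6])
top wht ([334.86, 240.69], 335, [319, 225, 32, 32])
top wht ([242.0, 231.22], 9, [240, 230, 5, 4])
top wht ([331.5, 236.0], 8, [330, 235, 4, 3])
side red ([204.55, 177.86], 65, [199, 171, 11, 13])
side red ([220.38, 193.14], 101, [213, 186, 14, 14]
[... 224 characters left out ...]
19.78, 161.08], 88, [214, 155, 12, 12])
side yel ([271.52, 271.27], 111, [261, 266, 23, 10])
side yel ([213.32, 285.47], 267, [198, 273, 31, 21])
side yel ([246.26, 343.0], 163, [233, 335, 27, 14])
side blu ([205.31, 161.81], 48, [200, 157, 11, 10])
side blu ([219.99, 176.2], 86, [214, 170, 12, 12])
side wht ([200.46, 137.36], 201, [194, 130, 16, 20])
side wht ([243.15, 204.18], 1659, [212, 153, 53, 77])
side wht ([243.93, 164.0], 14, [242, 162, 4, 7])
side wht ([214.0, 182.35], 31, [210, 178, 7, 9])
side wht ([216.5, 261.0], 4, [216, 260, 2, 3])
side wht ([285.2, 269.0], 10, [284, 268, 4, 3])
side wht ([231.89, 283.42], 19, [230, 282, 5, 4])
side wht ([261.13, 335.47], 15, [259, 334, 5, 4])
```

View pics/c0.png

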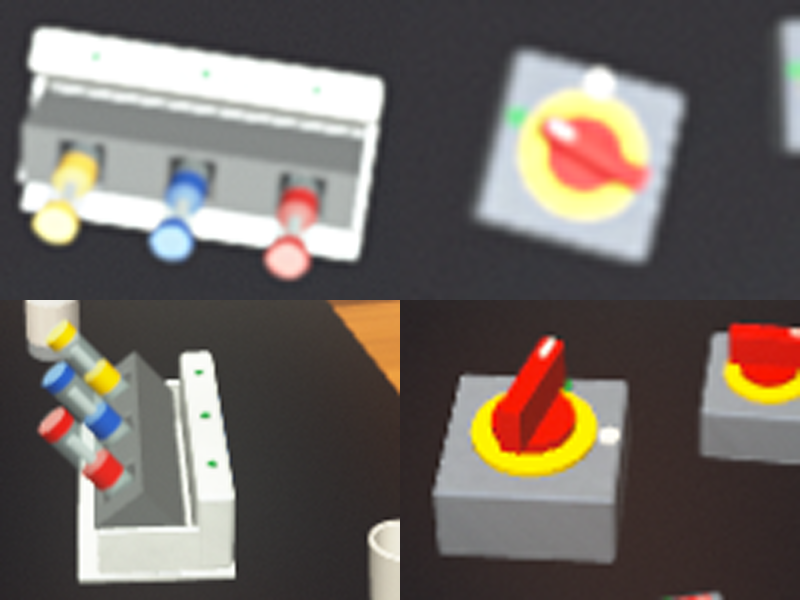

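Run:
```python
from h import *
T=dict(np.load("pics/top0.npz"));S=dict(np.load("pics/side0.npz"))
np.set_printoptions(precision=1,suppress=True)
a=lambda x,y:(x/4+170-.5,y/4+168-.5)
W=[onz(T,a(*p),150) for p in((288,257),(171,240),(56,223))]; print("win r,b,y",*W)
for n,t,s,z in (("r lo",(244.23,217.49),(220.38,193.14),1),("b lo",(216.82,213.24),(219.99,176.2),1),("y lo",(189.41,208.78),(219.78,161.08),1)):
    print(n,*tri((T,S),(t,s)), "planez",onz(T,t,35+77*.766))
d=W[2]-W[0]; print("yaw stand deg",np.degrees(np.arctan2(-d[0],d[1])),np.linalg.norm(d))
b=lambda x,y:(x/(400/136)+185-.5,(y-300)/(300/102)+135-.5)
print("stand corners side z0",onz(S,b(80,579),0),onz(S,b(235,578),0))
# back ledge corners top 99
print("ledge top",*[onz(T,a(*p),99) for p in((38,29),(384,78),(358,258))])
c=lambda x,y:((x-400)*67/400+305-.5,y/6+215-.5)
cor=[onz(T,c(*p),50) for p in((518,48),(686,95),(645,264),(473,217))]; print("box",*cor,"mean",np.mean(cor,0),[np.linalg.norm(cor[i]-cor[i-1]) for i in range(4)])
dot=onz(T,c(599,84),51);dg=onz(T,c(516,116),51);m=np.mean(cor,0);dd=dot-m;print("dot dir",np.degrees(np.arctan2(dd[1],dd[0])),"green",np.degrees(np.arctan2(*(dg-m)[[1,0]])))
e=cor[0]-cor[3];print("edge dirs",[np.degrees(np.arctan2((cor[i]-cor[i-1])[1],(cor[i]-cor[i-1])[0])) for i in range(4)])
k=lambda x,y:((x-400)/4+180-.5,(y-300)/4+250-.5)
print("side box",*[onz(S,k(*p),50) for p in((461,374),(627,381),(614,503),(434,493))],"dots",onz(S,(231.89,283.42),51),onz(S,k(568,386),51))
f=T["pixels"]
h=[blobs(f,(0,110,90),(8,255,255),(325,228,350,255))[0]]
ps=np.argwhere(h[0][3])[:,::-1]; P=np.array([onz(T,p,94) for p in ps]);print("handle red mean",P.mean(0))
p1,p2=onz(T,c(548,122),94),onz(T,c(645,181),94);v=p1-p2;print("bar",p1,p2,np.linalg.norm(v),np.degrees(np.arctan2(v[1],v[0])),(p1+p2)/2)
q=[onz(S,k(*p),94) for p in((553,341),(509,403))];v=q[0]-q[1];print("side bar",*q,np.degrees(np.arctan2(v[1],v[0])),(q[0]+q[1])/2)
```

```text
win r,b,y [503.1 115.5 150. ] [519.1 209.7 150. ] [535.2 302.5 150. ]
r lo [551.3 107.2  91.2] [np.float64(3.9501573199518356), np.float64(3.950157319952027)] planez [555.  106.8  94. ]
b lo [567.6 199.5  92.6] [np.float64(4.260070570353569), np.float64(4.260070570353704)] planez [571.7 199.   94. ]
y lo [584.3 291.8  94.2] [np.float64(4.7123709265528), np.float64(4.712370926552939)] planez [589.1 291.4  94. ]
yaw stand deg -9.742866947865824 189.70086862639675
stand corners side z0 [512.8  68.2   0. ] [657.1  36.2   0. ]
ledge top [706.2 325.8  99. ] [656.8  32.2  99. ] [504.5  58.3  99. ]
box [ 535.4 -169.9   50. ] [ 505.9 -266.1   50. ] [ 410.  -236.9   50. ] [ 439.1 -139.2   50. ] mean [ 472.6 -203.    50. ] [np.float64(101.14373905712819), np.float64(100.62018737339834), np.float64(100.26660760629994), np.float64(101.8441476921663)]
dot dir -17.31894251656089 green 57.07979696160329
edge dirs [np.float64(-17.658531756578917), np.float64(-107.07046879626854), np.float64(163.0336141649068), np.float64(73.42009240578916)]
side box [ 438.8 -143.1   50. ] [ 532.2 -171.1   50. ] [ 504.4 -266.6   50. ] [ 411.  -237.3   50. ] dots [ 512.6 -215.3   51. ] [ 497.7 -168.8   51. ]
handle red mean [ 469.5 -200.2   94. ]
bar [ 489.6 -177.5   94. ] [ 455.5 -230.2   94. ] 62.812617637224825 57.08076575582765 [ 472.5 -203.9   94. ]
side bar [ 488.6 -178.2   94. ] [ 456.3 -224.    94. ] 54.78168438732654 [ 472.5 -201.1   94. ]
```

```bash
cat > go.py <<'E'
import sys,numpy as np
from scipy.spatial.transform import Rotation as Q
from rig import sense
# usage: go.py x y z roll pitch yaw(deg): shift (m) in present tool axes, then turn (rotvec, rad) in tool axes
s=sense(); a=[float(v) for v in sys.argv[1:]]
R=Q.from_euler('xyz',s["tcp_rot"]); G=Q.from_euler('xyz',a[3:],degrees=True)
np.set_printoptions(precision=4,suppress=True)
d=np.array(a[:3])-s["eef_pos"]
print("t",s["clock"],"pos",s["eef_pos"],"rot",np.degrees(s["tcp_rot"]),"F",s["contact_force"],"q",s["qpos"],"open",round(s["opening"],3))
print("shift",R.inv().apply(d)/1000,"turn",(R.inv()*G).as_rotvec(),"shift-in-new",G.inv().apply(d)/1000)
E
python3 go.py 472.3 -203.5 200 180 0 57.3
python3 - <<'E'
from h import *
T=dict(np.load("pics/top0.npz"));S=dict(np.load("pics/side0.npz"))
y=np.radians(-9.65);xs=np.array([np.cos(y),np.sin(y),0]);ys=np.array([-np.sin(y),np.cos(y),0]);O=np.array([538.1,205.9,0])
for Y,t,s1,s2 in((-95,(244.23,217.49),(220.38,193.14),(204.55,177.86)),(0,(216.82,213.24),(219.99,176.2),(205.31,161.81)),(95,(189.41,208.78),(219.78,161.08),(205.86,147.14))):
    P=lambda l:O+xs*(77-.643*l)+ys*Y+np.array([0,0,35+.766*l])
    print(proj(T,P(77)).round(1),t,proj(S,[P(77),P(142)]).round(1).tolist(),s1,s2)
E
```

```text
t 0.1 pos [179.6528 598.1321 205.5298] rot [-179.928    -0.0008  163.2812] F [ 0.2156 -0.0419  1.6542] q [ 1.2766  0.3536  1.6341  0.      1.1552 -0.0024] open 0.998
shift [-0.5109 -0.6836  0.0064] turn [-0.0009  0.0012  1.8497] shift-in-new [-0.5165  0.6793  0.0055]
[[244.  219.2]] (244.23, 217.49) [[221.0, 192.1], [205.1, 176.9]] (220.38, 193.14) (204.55, 177.86)
[[216.2 215.2]] (216.82, 213.24) [[220.5, 175.4], [205.6, 160.8]] (219.99, 176.2) (205.31, 161.81)
[[188.4 211.1]] (189.41, 208.78) [[220.1, 160.6], [206.0, 146.6]] (219.78, 161.08) (205.86, 147.14)
```

Call:
play_rows([
  [[-0.0284, -0.038, 0], [0, 0, 0], 60],
  [[-0.0284, -0.038, 0], [0, 0, 0], 60],
  [[-0.0284, -0.038, 0], [0, 0, 0], 60],
  [[-0.0284, -0.038, 0], [0, 0, 0], 60],
  [[-0.0284, -0.038, 0], [0, 0, 0], 60],
  [[-0.0284, -0.038, 0], [0, 0, 0], 60],
  [[-0.0284, -0.038, 0], [0, 0, 0], 60],
  [[-0.0284, -0.038, 0], [0, 0, 0], 60],
  [[-0.0284, -0.038, 0], [0, 0, 0], 60],
  [[-0.0284, -0.038, 0], [0, 0, 0], 60],
  [[-0.0284, -0.038, 0], [0, 0, 0], 60],
  [[-0.0284, -0.038, 0], [0, 0, 0], 60],
  [[-0.0284, -0.038, 0], [0, 0, 0], 60],
  [[-0.0284, -0.038, 0], [0, 0, 0], 60],
  [[-0.0284, -0.038, 0], [0, 0, 0], 60],
  [[-0.0284, -0.038, 0], [0, 0, 0], 60],
  [[-0.0284, -0.038, 0], [0, 0, 0], 60],
  [[-0.0284, -0.038, 0], [0, 0, 0], 60],
])

```text
clock: 1.9
eef_pos: [472.7, -205.7, 206.0]
tcp_rot: [3.141, -0.0, 2.849]
contact_force: [0.5, 1.1, -0.3]
opening: 0.6
```

Call:
play_rows([
  [[0, 0, 0], [0, 0, 0.14], 60],
  [[0, 0, 0], [0, 0, 0.14], 60],
  [[0, 0, 0], [0, 0, 0.14], 60],
  [[0, 0, 0], [0, 0, 0.14], 60],
  [[0, 0, 0], [0, 0, 0.14], 60],
  [[0, 0, 0], [0, 0, 0.14], 60],
  [[0, 0, 0], [0, 0, 0.14], 60],
  [[0, 0, 0], [0, 0, 0.14], 60],
  [[0, 0, 0], [0, 0, 0.14], 60],
  [[0, 0, 0], [0, 0, 0.14], 60],
  [[0, 0, 0], [0, 0, 0.14], 60],
  [[0, 0, 0], [0, 0, 0.14], 60],
  [[0, 0, 0], [0, 0, 0.14], 60],
  [[0, 0, 0], [0, 0, 0.03], 60],
  [[0, 0, 0], [0, 0, 0], 60],
  [[0, 0, 0], [0, 0, 0], 60],
])

```text
clock: 3.5
eef_pos: [472.5, -203.5, 206.0]
tcp_rot: [-3.141, 0.0, 1.001]
contact_force: [-0.1, -0.2, -0.4]
opening: 0.598
```

```bash
python3 go.py 472.3 -203.5 63 180 0 57.3
```

```text
t 3.5 pos [ 472.481  -203.5006  206.0151] rot [-179.9795    0.0045   57.3598] F [-0.0776 -0.1692 -0.3958] q [-0.4096  0.1812  1.8668 -0.      1.094   0.1601] open 0.598
shift [-0.0001 -0.0001  0.143 ] turn [-0.0004  0.0001  0.001 ] shift-in-new [-0.0001 -0.0002  0.143 ]
```

Call:
play_rows([
  [[0, 0, 0.022], [0, 0, 0], 60],
  [[0, 0, 0.022], [0, 0, 0], 60],
  [[0, 0, 0.022], [0, 0, 0], 60],
  [[0, 0, 0.022], [0, 0, 0], 60],
  [[0, 0, 0.022], [0, 0, 0], 60],
  [[0, 0, 0.018], [0, 0, 0], 60],
  [[0, 0, 0.015], [0, 0, 0], 60],
  [[0, 0, 0], [0, 0, 0], 20],
  [[0, 0, 0], [0, 0, 0], 0],
  [[0, 0, 0], [0, 0, 0], 0],
  [[0, 0, 0], [0, 0, 0], 0],
  [[0, 0, 0], [0, 0, 0], 0],
  [[0, 0, 0], [0, 0, 0], 0],
  [[0, 0, 0], [0, 0, 0], 0],
], squeeze=40)

```text
clock: 4.9
eef_pos: [472.7, -203.5, 64.0]
tcp_rot: [3.141, -0.0, 1.0]
contact_force: [-3.7, 2.0, 6.6]
opening: 0.143
```

Call:
play_rows([
  [[0, 0, 0], [0, 0, 0.05], 0],
  [[0, 0, 0], [0, 0, 0.1], 0],
  [[0, 0, 0], [0, 0, 0.1], 0],
  [[0, 0, 0], [0, 0, 0.1], 0],
  [[0, 0, 0], [0, 0, 0.1], 0],
  [[0, 0, 0], [0, 0, 0.1], 0],
  [[0, 0, 0], [0, 0, 0.1], 0],
  [[0, 0, 0], [0, 0, 0.1], 0],
  [[0, 0, 0], [0, 0, 0.1], 0],
  [[0, 0, 0], [0, 0, 0.1], 0],
  [[0, 0, 0], [0, 0, 0.1], 0],
  [[0, 0, 0], [0, 0, 0.1], 0],
  [[0, 0, 0], [0, 0, 0.1], 0],
  [[0, 0, 0], [0, 0, 0.05], 0],
  [[0, 0, 0], [0, 0, 0.03], 0],
  [[0, 0, 0], [0, 0, 0.02], 0],
  [[0, 0, 0], [0, 0, 0], 0],
  [[0, 0, 0], [0, 0, 0], 0],
])

```text
clock: 6.7
eef_pos: [472.4, -203.0, 63.9]
tcp_rot: [-3.141, 0.001, -0.349]
contact_force: [-3.8, 5.4, 8.8]
opening: 0.14
```

```bash
python3 go.py 472.3 -203.5 63 180 0 -17
python3 - <<'E'
from rig import *
print(sense()["wrist_torque"])
E
```

```text
t 6.7 pos [ 472.3882 -202.9971   63.9048] rot [-179.9828    0.0296  -19.9854] F [-3.7861  5.4441  8.7715] q [-0.409   0.3727  1.9852  0.0004  0.7843  1.5104] open 0.14
shift [0.0001 0.0005 0.0009] turn [-0.0003  0.0005 -0.0521] shift-in-new [0.0001 0.0005 0.0009]
[0.90440222 0.58116965 0.67639124]
```

Call:
play_rows([
  [[0, 0, 0], [0, 0, 0], 60],
  [[0, 0, 0], [0, 0, 0], 60],
  [[0, 0, 0], [0, 0, 0], 60],
  [[0, 0, 0], [0, 0, 0], 60],
  [[0, 0, -0.02], [0, 0, 0], 60],
  [[0, 0, -0.045], [0, 0, 0], 60],
  [[0, 0, -0.045], [0, 0, 0], 60],
  [[0, 0, -0.045], [0, 0, 0], 60],
  [[0, 0, -0.045], [0, 0, 0], 60],
  [[-0.045, 0, -0.01], [0, 0, 0], 80],
  [[-0.045, 0, 0], [0, 0, 0], 80],
  [[-0.04, 0, 0], [0, 0, 0], 80],
  [[0, 0, 0], [0, 0, 0], 80],
])

```text
clock: 8.0
eef_pos: [346.4, -157.4, 272.9]
tcp_rot: [3.142, 0.002, -0.351]
contact_force: [-0.5, 0.3, -0.2]
opening: 0.799
```

```bash
python3 - <<'E'
from h import *
from rig import *
for n in("top","side"):
    f=grab_frame(n); cv2.imwrite(f"pics/{n}1.png",f["pixels"][:,:,::-1]); np.savez(f"pics/{n}1.npz",**f)
t=cv2.imread("pics/top1.png");s=cv2.imread("pics/side1.png")
R=lambda i,w,h:cv2.resize(i,(w,h),interpolation=cv2.INTER_CUBIC)
cv2.imwrite("pics/c1.png",np.hstack([R(t[215:265,305:372],400,300),R(s[250:325,180:280],400,300)]))
E
# lamp: stand yaw -9.65, origin; grasp at 98 mm, tool 20 deg tilted back toward robot
python3 - <<'E'
import numpy as np
from scipy.spatial.transform import Rotation as Q
y=np.radians(-9.65);xs=np.array([np.cos(y),np.sin(y),0]);ys=np.array([-np.sin(y),np.cos(y),0]);O=np.array([538.1,205.9,0]);up=np.array([0,0,1])
G=O+xs*(77-.643*98)-95*ys+up*(35+.766*98); ax=-.643*xs+.766*up
tz=-np.sin(np.radians(20))*xs-np.cos(np.radians(20))*up
R=np.column_stack([np.cross(-ys,tz),-ys,tz]);e=Q.from_matrix(R).as_euler('xyz',degrees=True)
print("G",G,"TCP",G+19*tz,"pre",G+19*tz-110*tz,"euler",e,"lampaxis in tool",R.T@ax)
E
```

```text
G [535.96333283 109.89977683 110.068     ] TCP [529.55690139 110.98909505  92.21384021] pre [566.64676764 104.68251587 195.58002849] euler [180.    20.    -9.65] lampaxis in tool [-8.66209785e-01  4.04624326e-18 -4.99885595e-01]
```

View pics/c1.png

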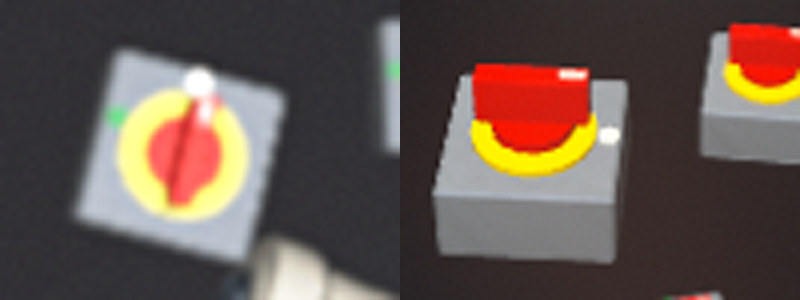

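The picture shows the handle now points at the white OFF dot: side crop bar top from (473,66) to (590,68), dot at (609,135). I check that angle numerically and work out the move to the lamp.

```bash
python3 - <<'E'
from h import *
T=dict(np.load("pics/top1.npz"));S=dict(np.load("pics/side1.npz"))
f=S["pixels"];b=max(blobs(f,(0,110,90),(8,255,255),(185,255,240,300)),key=lambda b:b[1]);m=b[3]|0
# white pointer line + red; top edge of the bar, per column
pts=[]
for x in range(b[2][0]+2,b[2][0]+b[2][2]-9):
    y=np.argmax(m[:,x]>0); pts.append((x,y))
P=np.array([onz(S,(x,y-.5),94) for x,y in pts]);l=np.polyfit(P[:,0],P[:,1],1);print("bar deg",np.degrees(np.arctan(l[0])),P[0],P[-1])
w=blobs(T["pixels"],(0,0,200),(180,110,255),(325,225,350,255),2);print([x[:3] for x in w])
E
python3 go.py 566.6 104.7 195.6 180 20 -9.65
```

```text
bar deg -14.341377946667583 [ 446.86477669 -188.80629165   94.        ] [ 485.03978371 -201.08046874   94.        ]
[([336.27, 239.65], 393, [325, 225, 25, 30])]
t 8.1 pos [ 350.4554 -159.0367  273.6746] rot [179.9901  -0.1109 -20.0813] F [ 0.5239 -0.7313  0.1221] q [-0.4299 -0.1126  2.0167 -0.      1.2355  1.4914] open 0.803
shift [ 0.1123 -0.3219  0.0782] turn [-0.0314 -0.35   -0.1803] shift-in-new [ 0.1854 -0.2962  0.0156]
```

Call:
play_rows([
  [[0.0151, -0.0362, 0], [0, 0, 0], 80],
  [[0.0151, -0.0362, 0], [0, 0, 0], 80],
  [[0.0151, -0.0362, 0], [0, 0, 0], 80],
  [[0.0151, -0.0362, 0], [0, 0, 0], 80],
  [[0.0151, -0.0362, 0], [0, 0, 0], 80],
  [[0.0151, -0.0362, 0], [0, 0, 0], 80],
  [[0.0151, -0.0362, 0], [0, 0, 0], 80],
  [[0.0151, -0.0362, 0], [0, 0, 0], 80],
  [[0.0151, -0.0362, 0], [0, 0, 0], 80],
  [[0, 0, 0], [-0.008, -0.0875, -0.045], 80],
  [[0, 0, 0], [-0.008, -0.0875, -0.045], 80],
  [[0, 0, 0], [-0.008, -0.0875, -0.045], 80],
  [[0, 0, 0], [-0.008, -0.0875, -0.045], 80],
  [[0, 0, 0], [0, 0, 0], 80],
  [[0, 0, 0], [0, 0, 0], 80],
])

```text
clock: 9.6
eef_pos: [590.8, 100.4, 271.6]
tcp_rot: [3.141, 0.351, -0.17]
contact_force: [0.1, 0.1, -0.9]
opening: 0.8
```

```bash
python3 go.py 529.6 111 92.2 180 20 -9.65
```

```text
t 9.6 pos [590.8107 100.438  271.6201] rot [179.9441  20.0882  -9.745 ] F [ 0.066   0.0866 -0.878 ] q [0.1085 0.4696 1.361  0.0939 1.6489 1.8405] open 0.8
shift [ 0.0033 -0.0002  0.1898] turn [ 0.0004  0.0015 -0.0016] shift-in-new [ 0.003  -0.0002  0.1898]
```

Call:
play_rows([
  [[0.003, 0, 0.03], [0, 0, 0], 80],
  [[0, 0, 0.03], [0, 0, 0], 80],
  [[0, 0, 0.03], [0, 0, 0], 80],
  [[0, 0, 0.03], [0, 0, 0], 80],
  [[0, 0, 0.025], [0, 0, 0], 80],
  [[0, 0, 0.02], [0, 0, 0], 80],
  [[0, 0, 0.015], [0, 0, 0], 80],
  [[0, 0, 0.012], [0, 0, 0], 80],
  [[0, 0, 0], [0, 0, 0], 80],
  [[0, 0, 0], [0, 0, 0], 80],
])

```text
clock: 10.6
eef_pos: [528.2, 111.1, 92.4]
tcp_rot: [-3.141, 0.35, -0.168]
contact_force: [0.2, 0.1, 0.2]
opening: 0.801
```

```bash
python3 go.py 529.6 111 92.2 180 20 -9.65;  python3 - <<'E'
from h import *
from rig import *
for n in("top","side"):
    f=grab_frame(n); cv2.imwrite(f"pics/{n}2.png",f["pixels"][:,:,::-1])
t=cv2.imread("pics/top2.png");s=cv2.imread("pics/side2.png")
R=lambda i,w,h:cv2.resize(i,(w,h),interpolation=cv2.INTER_CUBIC)
cv2.imwrite("pics/c2.png",np.hstack([R(t[165:265,170:303],400,300),R(s[125:225,165:298],400,300)]))
E
```

```text
t 10.6 pos [528.173  111.0997  92.3955] rot [-179.9934   20.0449   -9.6462] F [0.2004 0.0885 0.2317] q [0.1347 0.5481 1.6596 0.1074 1.2706 1.8246] open 0.801
shift [ 0.0014 -0.0001 -0.0003] turn [-0.0001  0.0008  0.0001] shift-in-new [ 0.0014 -0.0001 -0.0003]
```

View pics/c2.png

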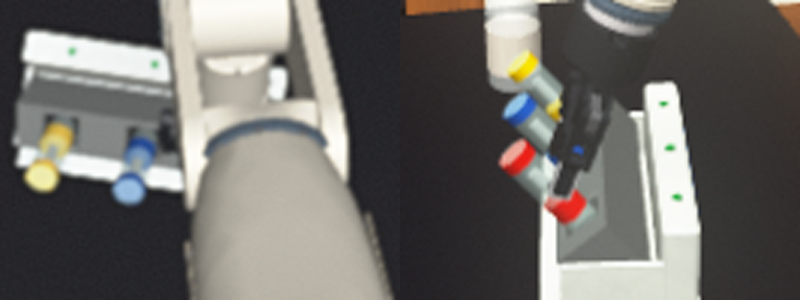

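The fingers straddle the red lamp just above its lower band (side crop, about (565,195)), clear of the blue lamp. Closing now.

Call:
play_rows([
  [[0, 0, 0], [0, 0, 0], 50],
  [[0, 0, 0], [0, 0, 0], 40],
  [[0, 0, 0], [0, 0, 0], 25],
  [[0, 0, 0], [0, 0, 0], 10],
  [[0, 0, 0], [0, 0, 0], 10],
  [[0, 0, 0], [0, 0, 0], 10],
  [[0, 0, 0], [0, 0, 0], 10],
  [[0, 0, 0], [0, 0, 0], 10],
], squeeze=60)

```text
clock: 11.5
eef_pos: [527.7, 111.1, 92.4]
tcp_rot: [-3.141, 0.351, -0.168]
contact_force: [-0.2, 2.0, 5.6]
opening: 0.285
```

```bash
python3 go.py 528.2 111.1 92.4 180 20 -9.65
```

```text
t 11.5 pos [527.6797 111.104   92.373 ] rot [-179.9914   20.1123   -9.6442] F [-0.213   2.0436  5.5522] q [0.1346 0.5481 1.6599 0.1077 1.2714 1.8244] open 0.285
shift [ 0.0005 -0.0001 -0.0002] turn [-0.0001  0.002   0.0001] shift-in-new [ 0.0005 -0.0001 -0.0002]
```

Opening 0.285 looks small for a 32 mm glass, so I take a close look before pulling.

Run:
```python
from h import *
from rig import *
f=grab_frame("side"); cv2.imwrite("pics/side3.png",f["pixels"][:,:,::-1])
y=np.radians(-9.65);xs=np.array([np.cos(y),np.sin(y),0]);O=np.array([538.1,205.9,0]);ys=np.array([-np.sin(y),np.cos(y),0])
P=lambda l:O+xs*(77-.643*l)-95*ys+np.array([0,0,35+.766*l])
s=sense();tcp=s["eef_pos"];tz=-np.sin(.351)*xs-np.cos(.351)*np.array([0,0,1])
q=proj(f,[P(60),P(98),P(150),tcp,tcp-19*tz])
x0,y0=185,155
im=cv2.resize(f["pixels"][y0:y0+60,x0:x0+80,::-1],(800,600),interpolation=cv2.INTER_CUBIC)
for p,c in zip(q,((255,0,255),(255,0,255),(255,0,255),(0,255,0),(255,255,0))): cv2.circle(im,tuple(int(v) for v in (p-[x0-.5,y0-.5])*10),5,c,-1)
cv2.imwrite("pics/c3.png",im);print(s["opening"],s["contact_force"],s["wrist_torque"])
```

```text
0.28868370352258144 [-1.00828155  0.63114561  4.97526149] [ 0.06590159  0.32274545 -0.05282672]
```

View pics/c3.png

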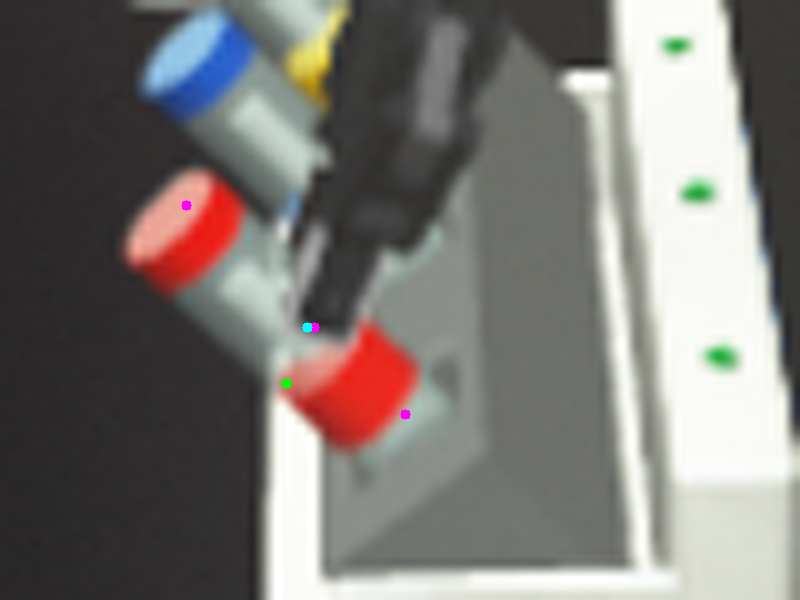

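The dots show the near fingertip at about (325,335) stops near the lamp's midline, roughly 10 mm short of the nominal TCP dot (286,383). The pads therefore hold only the upper half of the glass. I open, go about 12 mm deeper and close again.

Call:
play_rows([
  [[0, 0, 0], [0, 0, 0], 75],
  [[0, 0, 0], [0, 0, 0], 75],
  [[0, 0, 0], [0, 0, 0], 75],
  [[0, 0, 0], [0, 0, 0], 75],
  [[-0.002, 0, 0.006], [0, 0, 0], 75],
  [[-0.002, 0, 0.006], [0, 0, 0], 75],
  [[0, 0, 0], [0, 0, 0], 75],
  [[0, 0, 0], [0, 0, 0], 50],
  [[0, 0, 0], [0, 0, 0], 40],
  [[0, 0, 0], [0, 0, 0], 30],
  [[0, 0, 0], [0, 0, 0], 10],
  [[0, 0, 0], [0, 0, 0], 10],
  [[0, 0, 0], [0, 0, 0], 10],
  [[0, 0, 0], [0, 0, 0], 10],
  [[0, 0, 0], [0, 0, 0], 10],
])

```text
clock: 13.05
eef_pos: [519.9, 112.4, 82.2]
tcp_rot: [-3.142, 0.351, -0.168]
contact_force: [-1.1, 1.3, 4.4]
opening: 0.347
```

```bash
python3 go.py 528.2 111.1 92.4 180 20 -9.65;  python3 - <<'E'
from h import *
from rig import *
f=grab_frame("side"); x0,y0=185,155
im=cv2.resize(f["pixels"][y0:y0+60,x0:x0+80,::-1],(800,600),interpolation=cv2.INTER_CUBIC)
cv2.imwrite("pics/c4.png",im)
E
```

```text
t 13.05 pos [519.9187 112.4184  82.176 ] rot [-179.995    20.1042   -9.6433] F [-1.098   1.322   4.3793] q [0.1383 0.5511 1.6829 0.1098 1.2451 1.8245] open 0.347
shift [ 0.0044 -0.0001 -0.0125] turn [-0.      0.0018  0.0001] shift-in-new [ 0.0044 -0.0001 -0.0125]
```

View pics/c4.png

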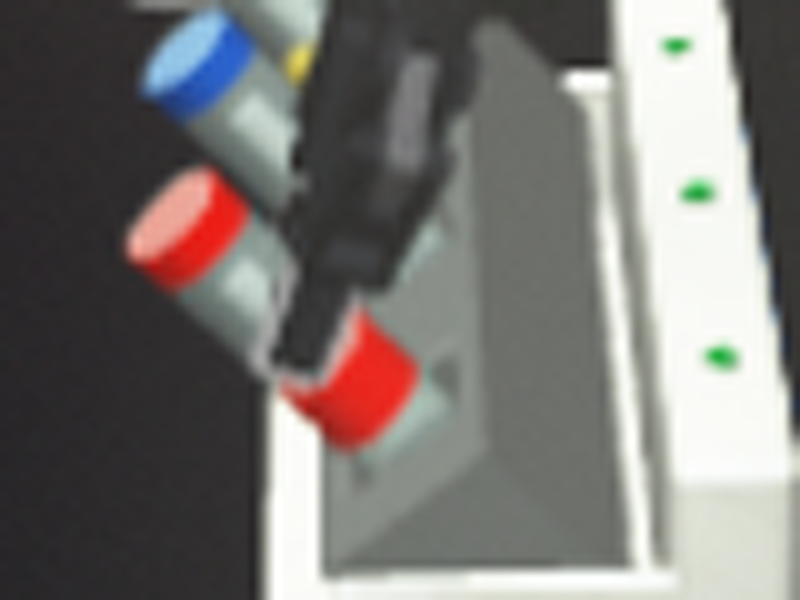

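The pads now cover the full diameter (opening 0.347, about 30 mm; tip at (290,370) just beyond the glass). I draw the lamp out along its axis.

Call:
play_rows([
  [[-0.0043, 0, -0.0025], [0, 0, 0], 10],
  [[-0.0043, 0, -0.0025], [0, 0, 0], 10],
  [[-0.0043, 0, -0.0025], [0, 0, 0], 10],
  [[0, 0, 0], [0, 0, 0], 10],
], squeeze=70)

```text
clock: 13.5
eef_pos: [510.2, 114.0, 94.0]
tcp_rot: [3.142, 0.351, -0.168]
contact_force: [1.3, -0.2, 0.8]
opening: 0.349
```

Call:
play_rows([
  [[-0.0087, 0, -0.005], [0, 0, 0], 10],
  [[-0.0087, 0, -0.005], [0, 0, 0], 10],
  [[-0.0087, 0, -0.005], [0, 0, 0], 10],
  [[-0.0087, 0, -0.005], [0, 0, 0], 10],
  [[-0.0087, 0, -0.005], [0, 0, 0], 10],
  [[-0.0087, 0, -0.005], [0, 0, 0], 10],
  [[-0.0087, 0, -0.005], [0, 0, 0], 10],
  [[-0.0087, 0, -0.005], [0, 0, 0], 10],
  [[0, 0, 0], [0, 0, 0], 10],
])

```text
clock: 14.4
eef_pos: [459.2, 122.8, 156.1]
tcp_rot: [-3.141, 0.35, -0.168]
contact_force: [0.4, -0.5, -2.7]
opening: 0.345
```

```bash
python3 go.py 400 125 300 180 20 -9.65;  python3 - <<'E'
from h import *
from rig import *
f=grab_frame("side"); x0,y0=165,115
im=cv2.resize(f["pixels"][y0:y0+105,x0:x0+140,::-1],(800,600),interpolation=cv2.INTER_CUBIC)
cv2.imwrite("pics/c5.png",im)
E
```

```text
t 14.4 pos [459.2084 122.7916 156.0517] rot [-179.9767   20.0604   -9.623 ] F [ 0.3548 -0.4603 -2.6731] q [0.1698 0.3806 1.7705 0.1179 1.3239 1.8605] open 0.345
shift [-0.1046  0.0077 -0.1151] turn [-0.0002  0.0011  0.0004] shift-in-new [-0.1044  0.0077 -0.1152]
```

View pics/c5.png

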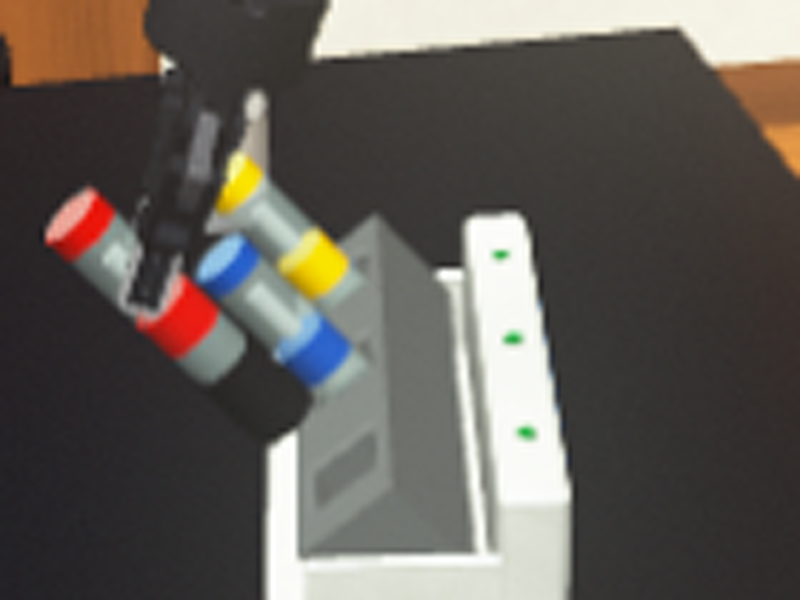

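Lamp is free of the socket: its black base end at about (275,440) is clear of the mouth, and the neighbours are undisturbed. Lift, then level.

Call:
play_rows([
  [[-0.0137, 0, -0.0376], [0, 0, 0], 10],
  [[-0.0137, 0, -0.0376], [0, 0, 0], 10],
  [[-0.0137, 0, -0.0376], [0, 0, 0], 10],
  [[-0.0137, 0, -0.0376], [0, 0, 0], 10],
  [[-0.0137, 0, -0.0376], [0, 0, 0], 10],
  [[-0.0137, 0, -0.0376], [0, 0, 0], 10],
  [[0, 0, 0], [0, 0, 0], 10],
  [[0, 0, 0], [0, 0.08, 0], 10],
  [[0, 0, 0], [0, 0.08, 0], 10],
  [[0, 0, 0], [0, 0.08, 0], 10],
  [[0, 0, 0], [0, 0.08, 0], 10],
  [[0, 0, 0], [0, 0.08, 0], 10],
  [[0, 0, 0], [0, 0.08, 0], 10],
  [[0, 0, 0], [0, 0.08, 0], 10],
  [[0, 0, 0], [0, 0.08, 0], 10],
  [[0, 0, 0], [0, 0.08, 0], 10],
  [[0, 0, 0], [0, 0.08, 0], 10],
  [[0, 0, 0], [0, 0.073, 0], 10],
  [[0, 0, 0], [0, 0, 0], 10],
  [[0, 0, 0], [0, 0, 0], 10],
])

```text
clock: 16.45
eef_pos: [459.5, 122.8, 394.5]
tcp_rot: [3.141, -0.52, -0.167]
contact_force: [-0.0, 0.7, -0.5]
opening: 0.342
```

```bash
python3 go.py 459 122.8 396 180 -30 -9.65;  python3 - <<'E'
from h import *
from rig import *
for n in("top","side"):
    f=grab_frame(n); cv2.imwrite(f"pics/{n}6.png",f["pixels"][:,:,::-1]); np.savez(f"pics/{n}6.npz",**f)
    for x in blobs(f["pixels"],(0,110,90),(8,255,255),(150,0,300,235),8): print(n,x[:3])
s=cv2.imread("pics/side6.png")
cv2.imwrite("pics/c6.png",cv2.resize(s[20:200,130:370],(800,600),interpolation=cv2.INTER_CUBIC))
E
```

```text
t 16.45 pos [459.5206 122.8463 394.4506] rot [179.9578 -29.7735  -9.5481] F [-0.0226  0.6502 -0.5221] q [ 0.4973 -0.2913  1.997  -0.3629  1.0427  2.3566] open 0.342
shift [ 0.0003  0.0001 -0.0016] turn [-0.0001  0.004   0.0015] shift-in-new [ 0.0003  0.0001 -0.0016]
top ([235.06, 233.69], 16, [231, 233, 11, 2])
side ([155.73, 77.95], 81, [153, 71, 7, 15])
side ([182.81, 77.56], 135, [178, 71, 11, 14])
```

View pics/c6.png

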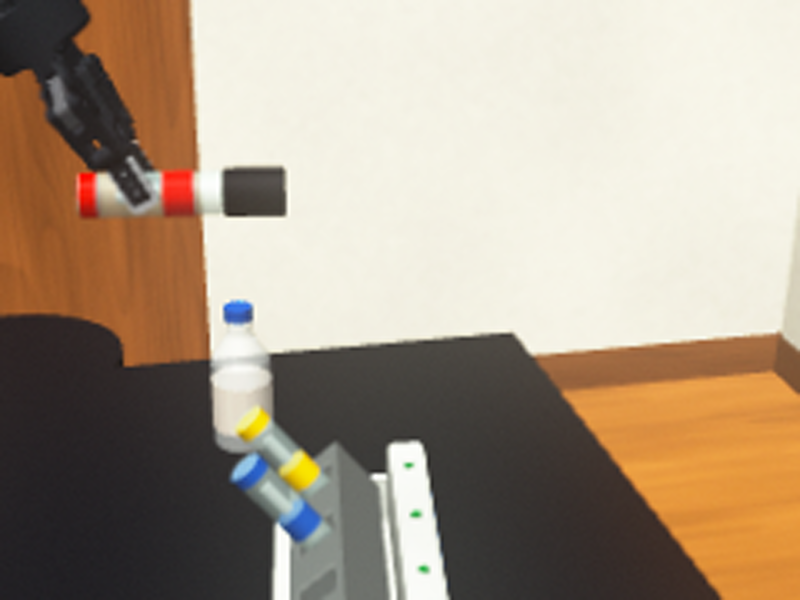

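The lamp is held nearly level at about 40 cm with its window end free at the left (crop (80,194)). The base end is at (286,191). I measure the residual tilt numerically.

Run:
```python
from h import *
S=dict(np.load("pics/side6.npz"))
y=np.radians(-9.6);xs=np.array([np.cos(y),np.sin(y),0]);ys=np.array([-np.sin(y),np.cos(y),0]);A=np.array([459.5,122.8,394])
def hit(uv):
    c,d=ray(S,uv);return c+d*((A-c)@ys)/(d@ys)
g=cv2.cvtColor(S["pixels"],cv2.COLOR_RGB2GRAY)
m=np.zeros_like(g);m[66:90,196:218]=(g[66:90,196:218]<110)
b=np.argwhere(m)[:,::-1];print("base centroid",b.mean(0),b.min(0),b.max(0))
pts=[hit((155.73,77.95)),hit((182.81,77.56)),hit(b.mean(0))]
u=[(p-A)@xs for p in pts];z=[p[2] for p in pts];print(np.round(u,1),np.round(z,1))
# edge based: sub-pixel top and bottom of red bands / base by column
h=cv2.cvtColor(S["pixels"],cv2.COLOR_RGB2HSV)
sat=((h[...,1]>110)&((h[...,0]<9)|(h[...,0]>170)))
U=[];Z=[]
for x in list(range(179,188))+list(range(154,159)):
    r=np.where(sat[60:95,x])[0]+60
    p=hit((x,(r.min()+r.max())/2));U.append((p-A)@xs);Z.append(p[2])
for x in range(199,214):
    r=np.where(m[:,x])[0];p=hit((x,(r.min()+r.max())/2));U.append((p-A)@xs);Z.append(p[2])
k=np.polyfit(U,Z,1);print("tilt deg (base up +)",np.degrees(np.arctan(k[0])), "centroid fit",np.degrees(np.arctan(np.polyfit(u,z,1)[0])))
```

```text
base centroid [205.75486381  77.54474708] [197  71] [215  84]
[-57.9   7.3  62.6] [422.  421.3 420.1]
tilt deg (base up +) -0.8513232536426154 centroid fit -0.8813183270025247
```

Call:
play_rows([
  [[0, 0, 0], [0, 0.013, 0], 10],
  [[0, 0, 0], [0, 0, 0], 10],
  [[0, 0, 0], [0, 0, 0], 10],
  [[0, 0, 0], [0, 0, 0], 10],
  [[0, 0, 0], [0, 0, 0], 10],
  [[0, 0, 0], [0, 0, 0], 10],
  [[0, 0, 0], [0, 0, 0], 10],
])

```text
clock: 17.25
eef_pos: [460.0, 122.5, 395.1]
tcp_rot: [3.142, -0.535, -0.168]
contact_force: [-0.1, 0.3, -2.0]
opening: 0.344
```

Run:
```python
from h import *
from rig import *
S=grab_frame("side");cv2.imwrite("pics/side7.png",S["pixels"][:,:,::-1])
y=np.radians(-9.6);xs=np.array([np.cos(y),np.sin(y),0]);ys=np.array([-np.sin(y),np.cos(y),0]);A=sense()["eef_pos"]
def hit(uv):
    c,d=ray(S,uv);return c+d*((A-c)@ys)/(d@ys)
g=cv2.cvtColor(S["pixels"],cv2.COLOR_RGB2GRAY);m=np.zeros_like(g);m[66:90,196:218]=(g[66:90,196:218]<110)
P=[hit(x[0]) for x in blobs(S["pixels"],(0,110,90),(8,255,255),(140,50,200,100),8)]+[hit(np.argwhere(m)[:,::-1].mean(0))]
u=[(p-A)@xs for p in P];z=[p[2] for p in P];print(np.round(u,1),np.round(z,1),np.degrees(np.arctan(np.polyfit(u,z,1)[0])))
s=sense();print(s["clock"],A,np.degrees(s["tcp_rot"]),abs(s["qvel"]).max(),s["contact_force"],s["opening"])
for x in blobs(S["pixels"],(100,110,70),(125,255,255),(190,150,230,200),8)+blobs(S["pixels"],(22,110,90),(35,255,255),(190,130,230,190),8):print(x[:2])
print("bar",[x[:3] for x in blobs(S["pixels"],(0,110,90),(8,255,255),(185,255,240,300),20)],[x[:2] for x in blobs(S["pixels"],(0,0,215),(180,40,255),(185,255,240,300),4)])
```

```text
[-58.8   6.3  61.7] [421.  421.8 422.6] 0.7500511214610196
17.3 [459.97143543 122.56808896 395.08757868] [-179.99938831  -30.65764158   -9.64039078] 0.0012684084586014515 [-0.05616061  0.44238816 -1.39546173] 0.3463956903344874
([205.18, 161.86], 49)
([219.99, 176.2], 86)
([205.86, 147.14], 49)
([219.81, 161.02], 89)
bar [([212.08, 275.43], 525, [198, 266, 30, 22])] [([222.5, 268.0], 6), ([231.89, 283.42], 19)]
```

Call:
play_rows([
  [[0, 0, 0], [0, -0.01, 0], 10],
  [[0, 0, 0], [0, 0, 0], 10],
  [[0, 0, 0], [0, 0, 0], 10],
  [[0, 0, 0], [0, 0, 0], 10],
  [[0, 0, 0], [0, 0, 0], 10],
  [[0, 0, 0], [0, 0, 0], 10],
  [[0, 0, 0], [0, 0, 0], 10],
])

```text
clock: 18.0
eef_pos: [459.9, 122.6, 395.0]
tcp_rot: [3.142, -0.525, -0.168]
contact_force: [-0.3, 0.1, -1.1]
opening: 0.344
```

Run:
```python
from h import *
from rig import *
S=grab_frame("side")
y=np.radians(-9.6);xs=np.array([np.cos(y),np.sin(y),0]);ys=np.array([-np.sin(y),np.cos(y),0]);A=sense()["eef_pos"]
def hit(uv):
    c,d=ray(S,uv);return c+d*((A-c)@ys)/(d@ys)
g=cv2.cvtColor(S["pixels"],cv2.COLOR_RGB2GRAY);m=np.zeros_like(g);m[66:90,196:218]=(g[66:90,196:218]<110)
P=[hit(x[0]) for x in blobs(S["pixels"],(0,110,90),(8,255,255),(140,50,200,100),8)]+[hit(np.argwhere(m)[:,::-1].mean(0))]
u=[(p-A)@xs for p in P];z=[p[2] for p in P];print(np.round(z,1),np.degrees(np.arctan(np.polyfit(u,z,1)[0])))
s=sense();print(s["clock"],np.degrees(s["tcp_rot"]),abs(s["qvel"]).max())
p=onz(S,(222.5,268),94)-np.array([472.4,-203.3,94]);print("pointer deg",np.degrees(np.arctan2(p[1],p[0])),p)
```

```text
[421.5 421.7 421.3] -0.07835481166441259
18.05 [179.99481304 -30.08348742  -9.63820922] 0.0019326601641529873
pointer deg -13.080807187492395 [21.36196326 -4.96354187  0.        ]
```

Level now (−0.1°). I make one sharper check of the handle angle before handing in.

Run:
```python
from h import *
from rig import *
fs=[grab_frame("side") for _ in range(4)];f=fs[0];im=np.mean([g["pixels"].astype(float) for g in fs],0)
c=im[...,0]-im[...,1]   # redness
def edge(col,r0,r1,up):
    v=c[r0:r1,col]; i=np.where(v>80)[0]
    i=i[0] if up else i[-1]; j=i-1 if up else i+1
    return r0+i+(80-v[i])/(v[j]-v[i])*(j-i)
P=[]
for x in range(201,216):
    P.append(onz(f,(x,edge(x,258,290,True)),94))
P=np.array(P);k,b=np.polyfit(P[:,0],P[:,1],1);print("far top edge deg",np.degrees(np.arctan(k)),"resid",np.std(P[:,1]-k*P[:,0]-b))
n=np.array([-np.sin(np.arctan(k)),np.cos(np.arctan(k))]);print("offset of edge from centre (7 expected)",(P.mean(0)[:2]-[472.4,-203.3])@n)
# box far top edge, same method on brightness
g=im.sum(2)/3;Q=[]
for x in list(range(196,199))+list(range(226,234)):
    v=g[262:280,x]; d=np.diff(v);i=np.argmax(d);w=d[max(i-1,0):i+2];Q.append(onz(f,(x,262+i+.5+np.dot(w,[-1,0,1])/w.sum()),50))
Q=np.array(Q);k,b=np.polyfit(Q[:,0],Q[:,1],1);print("box edge deg",np.degrees(np.arctan(k)),np.std(Q[:,1]-k*Q[:,0]-b))
```

```text
far top edge deg -17.047299879935675 resid 0.435789805493563
offset of edge from centre (7 expected) 7.481512432096202
box edge deg -16.717366314293272 2.9700859237084924
```

The bar measures −17.0° and the box −16.7 to −17.3°, so the handle is at the OFF stop. Handing in.

```bash
python3 -c "
from rig import *
print(sign_off())"
```

```text
the job is handed in; nothing more can be done
None
```

I turned the largest isolator's handle from ON to OFF, then drew out the red-banded lamp and handed the job in at about 18 s. The lamp is held level and still.

**Isolator:** I turned until it hit the stop, where the wrist felt about 0.7 N m. The last check put the bar at −17.0° and the box axis at about −17°. Two rougher readings gave −13° and −14°, but they rest on only a few pixels, so I trusted the sharper edge fit.

**Lamp:** My first grip held only the upper half of the glass, so I re-gripped about 12 mm deeper before pulling. The last checks showed:
- It is within about 0.1° of level, give or take roughly 0.5°.
- Its axis is about 42 cm above the bench.
- The joints were practically still.
- The window end is free of the gripper.

**Bystanders:** The blue and yellow lamp bands are in the same image positions as at the start. The wash bottle was standing in the last picture I viewed, but I did not measure it. I did not re-check the beaker; the arm did not work near either one.

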